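Turn the bench tablet over onto its charging stand

ROBOT

A 6-joint arm with a two-finger parallel gripper is mounted at the origin on the work surface. World frame = base frame: x ahead of the robot, y to its left, z up, the work surface at z = 0. Lengths are in m, angles in rad, forces in N, time in s.
With the tool pointing down it reaches from about 0.35 to 0.975 m from the base axis. Payload 17.4 kg.
Tool frame: the origin (TCP) lies at the very end of the fingers, on their centre line; the grasp point (between the pads) lies 19 mm behind it (manip.grip_depth is the distance from the TCP to the grasp point, in m); z points along the fingers, y is the line along which they close (so a half turn about z gives the same grasp; the last joint's range is limited). The gripper opens to 85 mm and grips with 20 to 120 N. Pads are 22 mm wide; open, the fingers measure 114 mm over their backs; the gripper's body (76 mm by 85 mm) begins 54 mm behind the grasp point. The pads swing forward as they close: fully open they stand 13 mm farther back than shut.
Start: joints at [-1.384, 0.116, 1.442, -0, 1.584, -0.038], TCP at [0.15, -0.658, 0.231] pointing down, gripper open.
Joint ranges: [-2.83, 2.83], [-0.83, 2.19], [0.07, 2.5], [-1.14, 4.28], [0.01, 3], [-2.97, 2.97]. Speed limits (rad/s): [1.89, 1.89, 2.22, 3.14, 3.14, 3.14].

INTERFACE

Orientations are given as a 3x3 rotation matrix whose columns are the frame's x, y, z axes.
In Python, from bench import manip gives the robot as it stands. The module is installed in compiled form; this text tells all that it offers.
- The arm moves only by the tool play_rows, never from a script. Its argument "rows" is a list of rows, each a list of 7 numbers: the shift along the world's x, y, z in cm, then the turn, a rotation vector about the world's x, y, z in rad, then the opening in per cent of the stroke, from 0 (shut) to 100 (fully open). A call has 1 to 20 rows; each row is the pose to reach, as a shift and turn from the pose commanded when the call began; what a row does not reach only later rows make up. A row lasts 1/8 s, in which the tool goes at most 62.5 mm and 10.7 degrees, less where a joint would pass 70% of its speed; a pose out of reach is approached as far as the arm can. A call with a gripper value outside its range is refused whole. The fingers move at their own pace and stop on an object; "grip_force" is the grip in N (left out, the last holds). Time passes only in rows, so rows that repeat a pose let the fingers close. It gives the time, the measured TCP pose, the force, the opening and the grip force at its end, in the units of the state.
- manip.sense(): the state, without advancing time (a new reading comes with each control period).
- manip.get_image(name): name is "scene" or "top" or "wrist"; returns (picture, depth): 400x640x3 uint8, red, green, blue; 400x640 float32, m along the optical axis (not along the pixel's ray), 0 where there is no reading.
- manip.camera_info(name): a dict with "fx", "fy", "cx", "cy" (pixels), "eye" and "attitude" of the camera in the world. Camera axes: x right, y down, z forward; pixel columns grow to the right and rows downward; lengths in m; the calibration is good to about 2 mm. A picture is of the moment at which its call begins: read the wrist's pose just before it. camera_info takes no time and is no camera call; for the wrist camera it gives the pose at the moment of the call.
- manip.finish_job(): hands the job in; it is judged then, once.
Trained networks look in the newest picture that a camera, given by its name, has taken for a name from the list of things; names that differ only in an ending like _2 or _b are one class to them, and where a whole thing is asked for, a point or a joint stands for the part that bears it (a point fixed in the world has none). Each returns a list of dicts, best first, with "conf" (0 to 1); they miss things now and then, are a little off and sometimes report something else, mostly with a low value. They report only what shows in the picture. A call takes as long as a camera call. They do not tell look-alikes from the thing itself.
- manip.search_frame(name, camera): "pixel" ([column, row] in pixels, amid what is visible of it).
The state is a dict: "clock": time; "qpos": joint angles; "joint_vel": joint speeds; "tau": joint torques, N m; "position": TCP position; "orientation": TCP orientation; "wrist_force": force on the tool from outside, world axes, zero at the start; "ft_torque": the same for the moment, N m; "opening": finger opening in m; "finger_force": force on a finger pad.
Only numpy, scipy, OpenCV 4.12 (cv2) and the standard library are available. Lean on these libraries where they do the work, as an engineer would, in place of code of your own. Each camera call takes 0.05 s, during which the arm holds its last target. There are 200 camera calls.

TASK

The lab's tablet stands on the steel wipe-down rack with its screen turned in. Take it off and stand it on the white charging stand the right way round for charging: back against the round charging pad, screen facing out, top edge up, roughly in the middle and fully down on the ledge. Set it down gently, let go, and leave the other things on the bench where they are.

Things in the scene. Friction and masses are not known exactly. Their poses are not given: they have to be found in the camera images.
- tablet: Rigid tablet, dark grey case, blue corners, 205 wide x 125 high x 12 mm, 0.45 kg. Origin at its centre; x along the width, y to its top edge, z out of the screen (lit blue picture); -z: plain grey back with round camera. At first it leans back 30 degrees on the rack, top up, screen against the back-rest, up to 15 mm off the middle; its upper 50 mm stand free above the rest.
- tablet_bottom (a point): Middle of the tablet's lower long edge (125 mm edge to edge from tablet_top), half way through the thickness.
- tablet_top (a point): Middle of the tablet's upper long edge, half way through the thickness; at the start about 146 mm above the bench.
- rack: Wipe-down rack of bare steel, fixed to the bench. Origin on the bench; x level out of its front, y left of that, z up. Base 150 x 160 x 6 mm. Back-rest 120 mm wide, 5 thick, leans to -x 30 degrees from vertical. Ledge meets it square at x 30, z 35 mm; the rest goes 75 mm up the slope from there. Ledge 20 mm deep to two flared lips, 12 high, at y -42 and 42 mm.
- charger: White charging stand, fixed, of the rack's shape and size (see rack), origin and axes alike; a round grey pad, 60 mm across, on its back-rest, and a flat 26 mm housing behind the rest's lower part, its top 45 mm up the slope from the ledge. Nothing else behind or above the rest. It faces another way than the rack and may stand to its left or right.
- charger_seat (a point): The point where tablet_bottom should be when the tablet is home and centred on the charger: on the ledge, 6 mm out from the back-rest (35 mm ahead of the charger's origin, 38 mm above the bench).
- reagent_bottle: Bystander: amber jar with white cap, 60 mm across, 105 mm high, at one side. Origin under its centre.
- tip_box: Bystander: blue pipette-tip box with pale lid, 86 x 122 x 64 mm, at one side. Origin under its centre.
- microplate: Bystander: white 96-well plate, 86 x 128 x 14 mm, lying in front, between the stands. Origin under its centre.
There are look-alikes about, which are no part of the job. Leave any blue, turquoise or yellow look-alike of the charger alone.

How it is judged:
By the outcome, as a careful person would: the job done as asked, in the order asked, and still so for the second after the job is handed in, with the robot touching nothing.
It also fails if it takes over 43 s, if anything falls off the work surface, if the arm or the gripper's body presses on something with over 40 N, if the wrist force passes 120 N, or if a joint passes its speed limit or range.

## Working session

There is one attempt and no reset: what is moved stays moved. The work goes in short steps, Python scripts to look and compute and a tool call to move; the robot and the scene stay as the last step left them, time stands still between calls to the robot, and variables do not carry over. Pictures are saved under pics/ and viewed, at most 10 in all, crops included, and the job is handed in when it is done.

Besides the shell and the picture viewer there is one more tool, called by a JSON object that holds its "fn" and its "kwargs", one argument or row to a line. play_rows: Moves the arm, as the interface text tells. Its arguments: {"type":"object","properties":{"rows":{"type":"array"},"grip_force":{"type":"number"}},"required":["rows"]}

```bash
mkdir -p pics
cat > h.py <<'E'
from bench import manip
import numpy as np, cv2
def cloud(name):
    im,d=manip.get_image(name); c=manip.camera_info(name)
    v,u=np.mgrid[:400,:640]
    P=np.stack([(u-c['cx'])/c['fx']*d,(v-c['cy'])/c['fy']*d,d],-1)
    W=P@np.array(c['attitude']).T+np.array(c['eye']); W[d==0]=np.nan
    return im,d,W
def save(im,f): cv2.imwrite('pics/'+f,im[...,::-1])
E
python3 - <<'E'
from h import *
np.set_printoptions(precision=3,suppress=True)
print({k:np.array(v).tolist() for k,v in manip.sense().items() if k in('clock','position','orientation','opening')})
ims=[]
for n in('scene','top'):
    im,d,W=cloud(n); save(im,n+'.png'); np.savez(n,im=im,W=W)
    print(n,np.array(manip.camera_info(n)['eye']))
    for t in('tablet','rack','charger','tablet_top','tip_box','microplate','reagent_bottle'):
        for r in manip.search_frame(t,n)[:4]:
            p=np.round(r['pixel']).astype(int); print(t,p,round(r['conf'],2),W[p[1],p[0]])
E
```

```text
{'clock': 0.0, 'position': [0.15041692182865873, -0.6578271112397931, 0.23058658885808608], 'orientation': [[0.9748494544817858, 0.222864301488231, -0.00021028249458945894], [0.22286439610963132, -0.974848809113432, 0.0011226383269169339], [4.520236712431961e-05, -0.0011412678417444268, -0.9999993477320169]], 'opening': 0.08543751406014169}
scene [1.318 0.056 1.309]
tablet [240 184] 0.89 [ 0.544 -0.216  0.11 ]
tablet [306 277] 0.63 [ 0.774 -0.015  0.015]
rack [237 184] 0.63 [ 0.54  -0.226  0.103]
rack [236 206] 0.6 [ 0.577 -0.232  0.041]
charger [382 213] 0.86 [0.594 0.187 0.071]
charger [412 140] 0.84 [0.324 0.283 0.064]
charger [468 267] 0.72 [0.748 0.409 0.078]
charger [221 278] 0.57 [ 0.808 -0.236  0.059]
tip_box [477 194] 0.95 [0.508 0.463 0.06 ]
tip_box [384 220] 0.2 [0.604 0.195 0.049]
microplate [306 273] 0.81 [ 0.762 -0.016  0.014]
reagent_bottle [153 192] 0.79 [ 0.576 -0.462  0.096]
top [ 0.473 -0.014  1.259]
tablet [406 207] 0.84 [ 0.527 -0.225  0.118]
rack [398 222] 0.76 [ 0.488 -0.221  0.006]
charger [173 151] 0.96 [0.717 0.452 0.003]
charger [401 124] 0.7 [ 0.758 -0.222  0.103]
charger [225 295] 0.64 [0.291 0.281 0.06 ]
charger [256 202] 0.55 [0.556 0.2   0.006]
tablet_top [406 204] 0.69 [ 0.536 -0.228  0.103]
tip_box [164 228] 0.78 [0.483 0.454 0.065]
microplate [328 135] 0.92 [ 0.752 -0.019  0.016]
reagent_bottle [491 199] 0.88 [ 0.545 -0.46   0.103]
reagent_bottle [164 228] 0.55 [0.483 0.454 0.065]
```

View pics/scene.png

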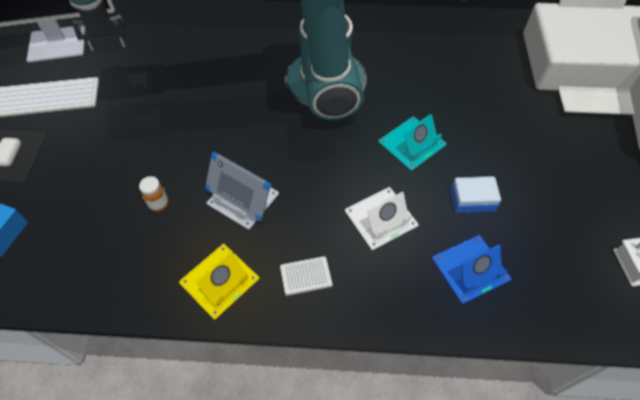

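View pics/top.png

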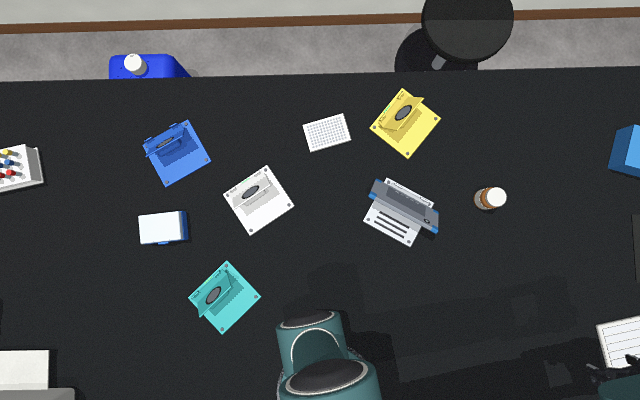

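```bash
cat > fit.py <<'E'
from h import *
np.set_printoptions(precision=3,suppress=True)
def plane(Q,tol=.003,n=600):
    rng=np.random.default_rng(0);best=None
    for _ in range(n):
        a,b,c=Q[rng.choice(len(Q),3,False)];m=np.cross(b-a,c-a)
        if np.linalg.norm(m)<1e-6: continue
        m/=np.linalg.norm(m)
        if not .25<abs(m[2])<.75: continue
        k=abs((Q-a)@m)<tol
        if best is None or k.sum()>best.sum(): best=k
    S=Q[best];c=S.mean(0);m=np.linalg.svd(S-c)[2][2];m*=np.sign(m[2]);return c,m,S
if __name__=='__main__':
  for cam in('scene','top'):
    Z=np.load(cam+'.npz');W=Z['W'];
    for nm,ctr in(('tablet',(.53,-.225)),('charger',(.575,.2))):
        k=(np.hypot(W[...,0]-ctr[0],W[...,1]-ctr[1])<.14)
        Q=W[k&(W[...,2]>.03)];B=W[k&(W[...,2]>.002)&(W[...,2]<.012)]
        if len(Q)<30: continue
        c,m,S=plane(Q)
        r=cv2.minAreaRect(B[:,:2].astype(np.float32)*1000)
        h=m[:2]/np.hypot(*m[:2]);l=np.array([-h[1],h[0]])
        print(cam,nm,len(Q),len(S),'c',c,'n',m,'head',np.degrees(np.arctan2(h[1],h[0])),'z',S[:,2].min(),S[:,2].max(),Q[:,2].max(),'base',r)
        s=S[:,:2]@l;print('  lateral mid/width',(s.max()+s.min())/2,np.ptp(s),'l',l,'centre along l of base',np.array(r[0])/1000@l,'along h',np.array(r[0])/1000@h, 'plane offset',m@c)
E
python3 fit.py
```

```text
scene tablet 2592 1901 c [ 0.544 -0.228  0.097] n [ 0.748 -0.429  0.506] head -29.83724444834578 z 0.035192277955760964 0.15189586492023488 0.15308697344847366 base ((535.8304443359375, -220.29623413085938), (264.8134765625, 277.92620849609375), 44.344146728515625)
  lateral mid/width 0.07072427237441892 0.20674972807522185 l [0.498 0.867] centre along l of base 0.07550171976603359 along h 0.5744076828889547 plane offset 0.5537451220114671
scene charger 1132 733 c [0.586 0.203 0.067] n [0.713 0.475 0.516] head 33.673621332986976 z 0.031055679310367124 0.10334237745072405 0.10518293382747967 base ((575.28076171875, 202.17578125), (273.02734375, 275.3760070800781), 82.89857482910156)
  lateral mid/width -0.1556990215854731 0.12151589917196258 l [-0.554  0.832] centre along l of base -0.1507183408199683 along h 0.5908527592118268 plane offset 0.5487914212341887
top tablet 1707 1422 c [ 0.538 -0.226  0.1  ] n [ 0.745 -0.429  0.512] head -29.947789251392823 z 0.03604733793732717 0.15176050569430277 0.15176050569430277 base ((529.1183471679688, -224.96844482421875), (273.92852783203125, 274.9732360839844), 64.34561157226562)
  lateral mid/width 0.0723375459154079 0.2043124487095281 l [0.499 0.866] centre along l of base 0.0692106934688678 along h 0.5707774578467067 plane offset 0.5485355275119914
top charger 853 491 c [0.584 0.207 0.067] n [0.713 0.458 0.531] head 32.69833473654372 z 0.03088251175150991 0.10266205780477256 0.10390328631914492 base ((573.9677734375, 202.4764862060547), (273.8722839355469, 273.9906311035156), 88.91387176513672)
  lateral mid/width -0.14048747812562598 0.11996367744814969 l [-0.54   0.842] centre along l of base -0.13967717027068194 along h 0.592390091507553 plane offset 0.5465432687774421
```

```bash
cat > ik.py <<'E'
from h import *
from scipy.spatial.transform import Rotation as Ro
rz=lambda a:Ro.from_euler('z',a).as_matrix(); ry=lambda a:Ro.from_euler('y',a).as_matrix()
def tabR(head,out): # tablet R; out=+1 screen outwards
    h=np.radians(head);H=np.array([np.cos(h),np.sin(h),0]);c,s=np.cos(np.pi/6),.5
    n=c*H+np.array([0,0,s]);y=-s*H+np.array([0,0,c]);z=out*n;return np.c_[np.cross(y,z),y,z]
def tool(RT,phi,s): # tool in world
    G=np.c_[ [0,0,0],[0,0,s],[np.sin(phi),-np.cos(phi),0] ];G[:,0]=np.cross(G[:,1],G[:,2]);return RT@G
def wrist(R,pos,p,d):
    wc=pos-d*R[:,2];r=np.hypot(*wc[:2]);q1=np.arctan2(wc[1],wc[0])-np.arcsin(.025/r)
    M=ry(p).T@rz(q1).T@R@rz(-np.pi/2)
    q5=np.arccos(M[2,2]);q4=np.arctan2(M[1,2],M[0,2]);q6=np.arctan2(M[2,1],-M[2,0])
    return q1,q4,q5,q6
if __name__=='__main__':
    pr=np.array([.51,-.21,.13]);pc=np.array([.53,.17,.13])
    Rg0=manip.sense()['orientation']
    print(wrist(np.array(Rg0),np.array([.150,-.658,.23]),1.558,.25))
    for s in(1,-1):
      for ph in(-40,-20,0,20,40):
        for p in(1.5,2.):
          a=wrist(tool(tabR(-29.9,-1),np.radians(ph),s),pr,p,.25);b=wrist(tool(tabR(33,1),np.radians(ph),s),pc,p,.25)
          print(s,ph,p,np.round(a,2),np.round(b,2))
E
python3 ik.py
```

```text
(np.float64(-1.383706798579261), np.float64(-2.2164833773212313e-05), np.float64(1.583564808581758), np.float64(-0.03773645781908604))
1 -40 1.5 [-0.77  0.81  1.4   2.66] [ 0.55 -0.74  1.21  0.28]
1 -40 2.0 [-0.77  0.95  1.08  2.25] [ 0.55 -0.97  0.88  0.72]
1 -20 1.5 [-0.61  0.43  1.18  2.89] [ 0.37 -0.28  1.08 -0.05]
1 -20 2.0 [-0.61  0.6   0.74  2.59] [ 0.37 -0.43  0.61  0.18]
1 0 1.5 [-0.41 -0.06  1.12 -3.02] [ 0.18  0.21  1.16 -0.44]
1 0 2.0 [-0.41 -0.1   0.62 -2.97] [ 0.18  0.31  0.68 -0.6 ]
1 20 1.5 [-0.22 -0.51  1.28 -2.69] [ 0.02  0.58  1.41 -0.68]
1 20 2.0 [-0.22 -0.66  0.86 -2.38] [ 0.02  0.69  1.   -0.99]
1 40 1.5 [-0.09 -0.84  1.54 -2.54] [-0.08  0.85  1.7  -0.76]
1 40 2.0 [-0.09 -0.92  1.21 -2.14] [-0.08  0.86  1.37 -1.13]
-1 -40 1.5 [-0.77  0.81  1.4  -0.48] [ 0.55 -0.74  1.21 -2.86]
-1 -40 2.0 [-0.77  0.95  1.08 -0.89] [ 0.55 -0.97  0.88 -2.42]
-1 -20 1.5 [-0.61  0.43  1.18 -0.25] [ 0.37 -0.28  1.08  3.09]
-1 -20 2.0 [-0.61  0.6   0.74 -0.55] [ 0.37 -0.43  0.61 -2.96]
-1 0 1.5 [-0.41 -0.06  1.12  0.12] [0.18 0.21 1.16 2.71]
-1 0 2.0 [-0.41 -0.1   0.62  0.17] [0.18 0.31 0.68 2.54]
-1 20 1.5 [-0.22 -0.51  1.28  0.45] [0.02 0.58 1.41 2.46]
-1 20 2.0 [-0.22 -0.66  0.86  0.76] [0.02 0.69 1.   2.15]
-1 40 1.5 [-0.09 -0.84  1.54  0.61] [-0.08  0.85  1.7   2.39]
-1 40 2.0 [-0.09 -0.92  1.21  1.  ] [-0.08  0.86  1.37  2.01]
```

```bash
cat > plan.py <<'E'
from ik import *; from fit import plane
np.set_printoptions(precision=4,suppress=True)
def loc(head,ctr,off,lat=True):
    H=np.array([np.cos(np.radians(head)),np.sin(np.radians(head)),0]);n=.866*H+np.array([0,0,.5]);l=np.array([-H[1],H[0],0]);o=[]
    for cam in('scene','top'):
        W=np.load(cam+'.npz')['W'];k=np.hypot(W[...,0]-ctr[0],W[...,1]-ctr[1])<.14
        c,m,S=plane(W[k&(W[...,2]>.03)],.004)
        s=S@l;lo,hi=np.percentile(s,[.5,99.5]);X=(n@c-off-.5*.038)/.866
        o.append([X,(lo+hi)/2,hi-lo])
    o=np.array(o);print(o);X,y=o[:,:2].mean(0);return X*H+y*l+np.array([0,0,.038])
def main():
    bt=loc(-29.9,(.53,-.225),.006);bc=loc(33.2,(.575,.2),-.006)
    R1,R2=tabR(-29.9,-1),tabR(33.2,1);G1,G2=tool(R1,0,-1),tool(R2,0,-1)
    g=.125-.036  # TCP up the tablet from bottom edge
    print('tab bottom',bt,'seat',bc);return bt,bc,R1,R2,G1,G2,bt+g*R1[:,1],bc+g*R2[:,1]
if __name__=='__main__':
    bt,bc,R1,R2,G1,G2,t1,t2=main();s=manip.sense();p=np.array(s['position']);R=np.array(s['orientation'])
    rv=lambda A,B:Ro.from_matrix(A@B.T).as_rotvec()
    print('grasp tcp',t1,'yt',R1[:,1],'place tcp',t2,R2[:,1]);a=t1+.10*R1[:,1];print('pre',a,'shift cm',(a-p)*100,'turn',rv(G1,R))
E
python3 plan.py
```

```text
[[0.6122 0.0713 0.2029]
 [0.6078 0.0727 0.2006]]
[[ 0.6252 -0.1505  0.1196]
 [ 0.6254 -0.1461  0.1188]]
tab bottom [ 0.5647 -0.2417  0.038 ] seat [0.6044 0.2183 0.038 ]
grasp tcp [ 0.5261 -0.2195  0.1151] yt [-0.4334  0.2492  0.866 ] place tcp [0.5672 0.1939 0.1151] [-0.4184 -0.2738  0.866 ]
pre [ 0.4828 -0.1946  0.2017] shift cm [33.232  46.3467 -2.9658] turn [-0.4328 -0.3202  0.8048]
```

{"fn": "play_rows", "kwargs": {
  "rows": [
    [5,7,2,-0.07,-0.05,0.13,100],
    [11,14,4,-0.14,-0.1,0.26,100],
    [15,20,4,-0.21,-0.16,0.4,100],
    [19,26,4,-0.29,-0.21,0.53,100],
    [23,32,3,-0.36,-0.27,0.67,100],
    [27,38,2,-0.433,-0.32,0.805,100],
    [31,43,0,-0.433,-0.32,0.805,100],
    [33.2,46.3,-3,-0.433,-0.32,0.805,100],
    [33.2,46.3,-3,-0.433,-0.32,0.805,100],
    [33.2,46.3,-3,-0.433,-0.32,0.805,100],
    [33.2,46.3,-3,-0.433,-0.32,0.805,100],
    [33.2,46.3,-3,-0.433,-0.32,0.805,100]
  ]
}}

```text
clock: 2.3
position: [0.4822, -0.1956, 0.2018]
orientation: [[0.499, 0.751, 0.434], [0.867, -0.432, -0.25], [-0.0, 0.5, -0.866]]
wrist_force: [-1.2, -0.4, 0.4]
opening: 0.0856
finger_force: 0.0
```

Look with the wrist camera for a finer fix.

```bash
cat > w1.py <<'E'
from ik import *; from fit import plane
np.set_printoptions(precision=4,suppress=True)
s=manip.sense();print(s['qpos']);im,d,W=cloud('wrist');save(im,'w1.png')
print(manip.camera_info('wrist')['eye'])
k=(np.hypot(W[...,0]-.53,W[...,1]+.225)<.15)&(W[...,2]>.03)&(W[...,2]<.16)
c,m,S=plane(W[k],.002)
H=np.array([np.cos(np.radians(-29.9)),np.sin(np.radians(-29.9)),0]);l=np.array([-H[1],H[0],0])
print(len(S),'n',m,np.degrees(np.arctan2(m[1],m[0])),'lat',np.percentile(S@l,[.5,99.5]),'z',np.percentile(S[:,2],[.5,99.5]),'X',((.866*H+[0,0,.5])@c-.006-.019)/.866)
E
python3 w1.py
```

```text
[-0.4003 -0.5615  2.1205 -0.07    1.0627  0.1394]
[ 0.4556 -0.1019  0.324 ]
4444 n [-0.4982  0.2882  0.8178] 149.95411753696087 lat [-0.0289  0.1715] z [0.1391 0.1478] X 0.6033470999952114
```

View pics/w1.png

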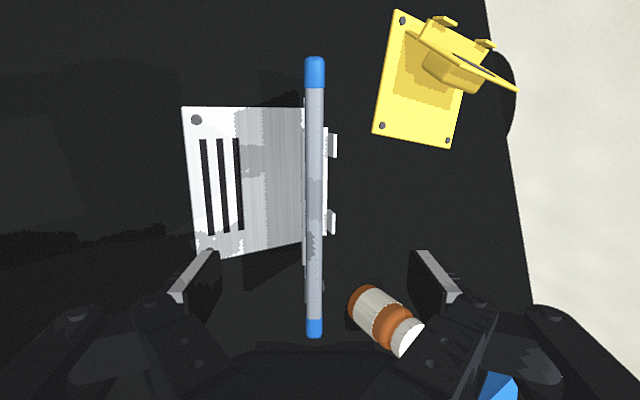

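{"fn": "play_rows", "kwargs": {
  "rows": [
    [1.1,-0.6,-2.1,0,0,0,100],
    [2.2,-1.2,-4.3,0,0,0,100],
    [3.3,-1.9,-6.4,0,0,0,100],
    [3.9,-2.2,-7.6,0,0,0,100],
    [4.35,-2.5,-8.55,0,0,0,100],
    [4.35,-2.5,-8.55,0,0,0,100],
    [4.35,-2.5,-8.55,0,0,0,30],
    [4.35,-2.5,-8.55,0,0,0,0],
    [4.35,-2.5,-8.55,0,0,0,0],
    [4.35,-2.5,-8.55,0,0,0,0],
    [4.35,-2.5,-8.55,0,0,0,0],
    [4.35,-2.5,-8.55,0,0,0,0],
    [4.35,-2.5,-8.55,0,0,0,0]
  ],
  "grip_force": 60
}}

```text
clock: 3.98
position: [0.5259, -0.2199, 0.116]
orientation: [[0.498, 0.751, 0.433], [0.867, -0.432, -0.249], [-0.0, 0.5, -0.866]]
wrist_force: [-5.1, 2.4, 5.2]
opening: 0.0114
finger_force: 58.9
```

{"fn": "play_rows", "kwargs": {
  "rows": [
    [0.1,-0.05,0.1,0,0,0,0],
    [-0.25,0.15,0.9,0,0,0,0],
    [-1.1,0.65,2.7,0,0,0,0],
    [-2.4,1.4,5.3,0,0,0,0],
    [-3.7,2.15,8,0,0,0,0],
    [-5,2.9,10.5,0,0,0,0],
    [-5,2.9,13,0.087,0.151,0,0],
    [-5,2.9,15.5,0.175,0.302,0,0],
    [-5,2.9,18,0.262,0.453,0,0],
    [-5,2.9,18,0.262,0.453,0,0],
    [-5,2.9,18,0.262,0.453,0,0]
  ]
}}

```text
clock: 5.35
position: [0.4758, -0.1909, 0.2946]
orientation: [[0.499, 0.867, 0.002], [0.867, -0.499, -0.0], [0.001, 0.002, -1.0]]
wrist_force: [0.4, 0.0, -5.1]
opening: 0.0112
finger_force: 60.3
```

{"fn": "play_rows", "kwargs": {
  "rows": [
    [0.3,2,0,0,0,-0.1,0],
    [0.7,5,0,0,0,-0.26,0],
    [1,8,0,0,0,-0.43,0],
    [1.4,11,0,0,0,-0.6,0],
    [1.7,14,0,0,0,-0.77,0],
    [2,17,0,0,0,-0.94,0],
    [2.4,20,0,0,0,-1.11,0],
    [2.7,23,0,0,0,-1.28,0],
    [3,26,0,0,0,-1.45,0],
    [3.4,29,0,0,0,-1.62,0],
    [3.7,32,0,0,0,-1.79,0],
    [4.1,35.2,0,0,0,-1.94,0],
    [4.1,35.2,0,0,0,-2.04,0],
    [4.1,35.2,0,0,0,-2.04,0],
    [4.1,35.2,0,0,0,-2.04,0],
    [4.1,35.2,0,0,0,-2.04,0]
  ]
}}

```text
clock: 7.35
position: [0.5168, 0.1606, 0.2959]
orientation: [[0.548, -0.836, 0.001], [-0.836, -0.548, -0.001], [0.001, -0.001, -1.0]]
wrist_force: [-0.2, -0.1, -4.2]
opening: 0.0109
finger_force: 60.3
```

{"fn": "play_rows", "kwargs": {
  "rows": [
    [0,0,-1,0.09,-0.14,0,0],
    [0,0,-3,0.19,-0.29,0,0],
    [0,0,-5,0.287,-0.438,0,0],
    [0,0,-7,0.287,-0.438,0,0],
    [0,0,-7,0.287,-0.438,0,0],
    [0,0,-7,0.287,-0.438,0,0],
    [0,0,-7,0.287,-0.438,0,0]
  ]
}}

```text
clock: 8.22
position: [0.5177, 0.1614, 0.2268]
orientation: [[0.548, -0.724, 0.418], [-0.837, -0.475, 0.273], [0.001, -0.5, -0.866]]
wrist_force: [0.4, -0.5, -5.0]
opening: 0.0111
finger_force: 60.6
```

```bash
cat > chk.py <<'E'
import sys
from ik import *; from fit import plane
np.set_printoptions(precision=4,suppress=True)
s=manip.sense();p=np.array(s['position']);R=np.array(s['orientation']);print(s['clock'],p,s['qpos'],'\n',R,s['opening'])
H=np.array([np.cos(np.radians(33.2)),np.sin(np.radians(33.2)),0]);l=np.array([-H[1],H[0],0]);y=np.array([0,0,.866])-.5*H;n=.866*H+np.array([0,0,.5])
for cam in('scene','top'):
    im,d,W=cloud(cam); save(im[100:300,250:550] if cam=='scene' else im[100:300,150:400],sys.argv[1]+cam+'.png')
    D=W-p; k=(abs(D@n)<.012)&(abs(D@l)<.115)&(D@y<.03)&(D@y>-.1)
    if k.sum()<200: print(cam,k.sum());continue
    c,m,S=plane(W[k],.003);e=S@l
    print(cam,len(S),'n',m,np.degrees(np.arctan2(m[1],m[0])),'lat mid,w',np.percentile(e,[.5,99.5]).mean(),np.ptp(np.percentile(e,[.5,99.5])),'n off rel tcp',(c-p)@n,'y range',np.percentile((S-p)@y,[.5,99.5]),'tcp lat',p@l)
E
python3 chk.py a
python3 - <<'E'
import cv2
a=cv2.imread('pics/ascene.png');b=cv2.imread('pics/atop.png')
a=cv2.resize(a,None,fx=1.3,fy=1.3);b=cv2.resize(b,None,fx=1.3,fy=1.3)
cv2.imwrite('pics/a.png',cv2.hconcat([a,b]))
E
```

```text
8.225 [0.5177 0.1614 0.2268] [ 0.1417 -0.4945  2.038   0.2359  1.1276  2.6528] 
 [[ 0.5479 -0.7244  0.4184]
 [-0.8365 -0.4751  0.2729]
 [ 0.001  -0.4995 -0.8663]] 0.01114387751681463
scene 2138 n [0.7276 0.4778 0.4923] 33.29000398424484 lat mid,w -0.1512274398473259 0.20240545430658283 n off rel tcp 0.006009825286337499 y range [-0.0892  0.0292] tcp lat -0.14842029860686506
top 1235 n [0.7256 0.4736 0.4993] 33.13161330519862 lat mid,w -0.1465736476524005 0.20197959155492098 n off rel tcp 0.006049017576504591 y range [-0.0871  0.0296] tcp lat -0.14842029860686506
```

View pics/a.png

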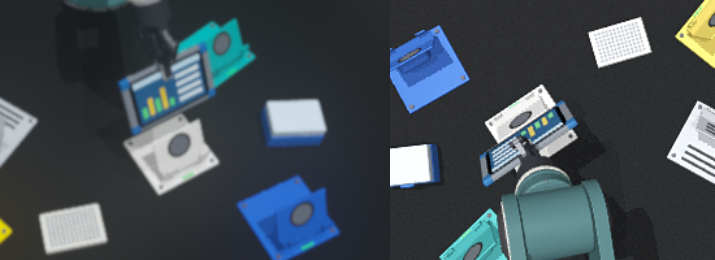

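{"fn": "play_rows", "kwargs": {
  "rows": [
    [1,0.7,-2.1,0,0,0,0],
    [2,1.35,-4.3,0,0,0,0],
    [3,2,-6.5,0,0,0,0],
    [4.05,2.65,-8.7,0,0,0,0],
    [4.4,2.9,-9.4,0,0,0,0],
    [4.7,3.1,-10,0,0,0,0],
    [4.7,3.1,-10,0,0,0,0],
    [4.7,3.1,-10,0,0,0,0]
  ]
}}

```text
clock: 9.32
position: [0.5641, 0.1919, 0.1267]
orientation: [[0.547, -0.724, 0.42], [-0.837, -0.474, 0.273], [0.001, -0.501, -0.866]]
wrist_force: [-0.5, 0.3, -3.8]
opening: 0.0113
finger_force: 60.6
```

{"fn": "play_rows", "kwargs": {
  "rows": [
    [0.08,0.05,-0.17,0,0,0,0],
    [0.16,0.1,-0.34,0,0,0,0],
    [0.24,0.16,-0.5,0,0,0,0],
    [0.31,0.2,-0.64,0,0,0,0],
    [0.37,0.24,-0.77,0,0,0,0],
    [0.42,0.27,-0.87,0,0,0,0],
    [0.42,0.27,-0.87,0,0,0,0]
  ]
}}

```text
clock: 10.2
position: [0.5682, 0.1947, 0.1171]
orientation: [[0.547, -0.725, 0.419], [-0.837, -0.474, 0.273], [0.001, -0.5, -0.866]]
wrist_force: [-0.4, 0.0, -4.2]
opening: 0.0113
finger_force: 60.8
```

Not touching yet; continue in small steps and watch the force.

{"fn": "play_rows", "kwargs": {
  "rows": [
    [0.04,0.03,-0.09,0,0,0,0],
    [0.08,0.05,-0.17,0,0,0,0],
    [0.08,0.05,-0.17,0,0,0,0]
  ]
}}

```text
clock: 10.58
position: [0.5689, 0.1954, 0.1173]
orientation: [[0.548, -0.724, 0.419], [-0.837, -0.475, 0.274], [0.001, -0.5, -0.866]]
wrist_force: [-24.4, -6.3, 19.8]
opening: 0.0115
finger_force: 65.4
```

{"fn": "play_rows", "kwargs": {
  "rows": [
    [-0.05,-0.03,0.1,0,0,0,0],
    [-0.12,-0.08,0.04,0,0,0,0],
    [-0.19,-0.13,0,0,0,0,0],
    [-0.19,-0.13,0,0,0,0,0]
  ]
}}

```text
clock: 11.08
position: [0.5675, 0.194, 0.1163]
orientation: [[0.547, -0.724, 0.42], [-0.837, -0.474, 0.273], [0.001, -0.501, -0.865]]
wrist_force: [-3.7, -0.0, 5.6]
opening: 0.0111
finger_force: 62.2
```

{"fn": "play_rows", "kwargs": {
  "rows": [
    [0,0,0,0,0,0,16],
    [0,0,0,0,0,0,20],
    [0,0,0,0,0,0,30],
    [0,0,0,0,0,0,50],
    [0,0,0,0,0,0,50],
    [0,0,0,0,0,0,50],
    [0,0,0,0,0,0,50]
  ],
  "grip_force": 20
}}

```text
clock: 11.95
position: [0.5671, 0.1939, 0.1154]
orientation: [[0.547, -0.725, 0.419], [-0.837, -0.474, 0.273], [0.001, -0.5, -0.866]]
wrist_force: [-0.7, 0.4, -1.2]
opening: 0.0426
finger_force: 0.0
```

```bash
python3 chk.py b
```

```text
11.95 [0.5671 0.1939 0.1154] [ 0.1966 -0.284   2.071   0.2442  0.8777  2.6481] 
 [[ 0.5473 -0.7247  0.4186]
 [-0.8369 -0.4744  0.273 ]
 [ 0.0007 -0.4998 -0.8661]] 0.04259346611698997
scene 1878 n [0.7238 0.4659 0.509 ] 32.77031849771196 lat mid,w -0.1511379700408744 0.20201876932083268 n off rel tcp 0.006191475687439371 y range [-0.0909  0.0297] tcp lat -0.14826664078473067
top 968 n [0.721  0.4652 0.5136] 32.82977007799117 lat mid,w -0.14634560998006288 0.20222844779119153 n off rel tcp 0.006550690448897334 y range [-0.0931  0.0294] tcp lat -0.14826664078473067
```

{"fn": "play_rows", "kwargs": {
  "rows": [
    [-0.4,-0.3,0.9,0,0,0,50],
    [-1.3,-0.8,2.6,0,0,0,50],
    [-2.5,-1.65,5.2,0,0,0,50],
    [-3.8,-2.5,7.8,0,0,0,50],
    [-5,-3.3,10.4,0,0,0,50],
    [-6.7,-4.4,13.9,0,0,0,50],
    [-6.7,-4.4,15,0,0,0,50],
    [-6.7,-4.4,15,0,0,0,50],
    [-6.7,-4.4,15,0,0,0,50]
  ]
}}

```text
clock: 13.18
position: [0.5, 0.15, 0.2638]
orientation: [[0.547, -0.726, 0.417], [-0.837, -0.475, 0.273], [-0.0, -0.498, -0.867]]
wrist_force: [0.3, 1.4, -0.6]
opening: 0.0428
finger_force: 0.0
```

Run:
```python
from h import *; from fit import plane
np.set_printoptions(precision=4,suppress=True)
H=np.array([np.cos(np.radians(33.2)),np.sin(np.radians(33.2)),0]);l=np.array([-H[1],H[0],0]);n=.866*H+np.array([0,0,.5]);p=np.array([.567,.194,.115])
P=[]
for cam in('scene','top'):
    im,d,W=cloud(cam);P.append(cv2.resize(im[100:300,200:500] if cam=='scene' else im[100:300,150:450],None,fx=1.3,fy=1.3))
    k=(abs((W-p)@n)<.015)&(abs((W-p)@l)<.115)&(W[...,2]>.03)
    c,m,S=plane(W[k],.003);print(cam,m,'lat',np.percentile(S@l,[.5,99.5]).mean(),'z',np.percentile(S[:,2],[.5,99.5]),'n',(c-p)@n)
save(cv2.hconcat(P),'c.png')
```

```text
scene [0.7308 0.4757 0.4895] lat -0.15130296675535104 z [0.0393 0.5585] n 0.0068279636761344
top [0.7238 0.4665 0.5084] lat -0.14633118119029412 z [0.0388 0.5725] n 0.005393288519795633
```

View pics/c.png

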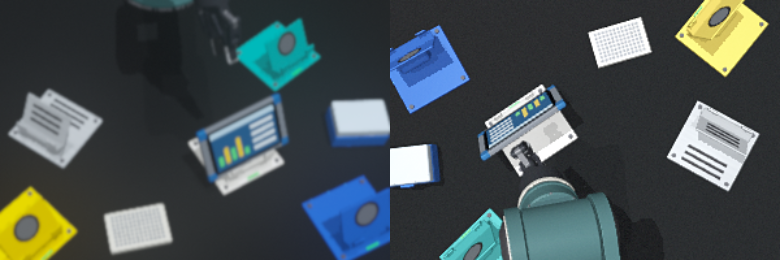

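The tablet stands on the white charger, screen out and centred. In the picture it is at about (240,140), the gripper is clear of it, and the bystanders have not moved.

```bash
python3 -c "
from bench import manip
print(manip.finish_job())"
```

```text
the job is handed in; nothing more can be done
None
```

The tablet now stands on the white charging stand with its screen out and top edge up, within about 1 mm of centre and down on the ledge; the gripper is clear, the other things on the bench were left alone, and I handed the job in at about 13 s.

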